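# Clear the jam in the wooden-ball feeder

### The arm

A 7-joint arm with a two-finger parallel gripper is mounted at the origin on a cart in front of the work surface, level with it; the furniture and walls round the work are solid. World frame = base frame: x ahead of the robot, y to its left, z up, the work surface at z = 0. Lengths are in m, angles in rad, forces in N, time in s.
With the tool pointing down it reaches from about 0.4 to 0.85 m from the base axis. Payload 4.5 kg.
Tool frame: the origin (TCP) lies midway between the tips of the shut fingers; the grasp point (between the pads) lies env.grip_depth behind it (env.grip_depth is the distance from the TCP to the grasp point, in m); z points along the fingers, y is the line along which they close (so a half turn about z gives the same grasp; the last joint's range is limited). The gripper opens to 88 mm and grips with 3 to 60 N. Pads are 18 mm wide; open, the fingers measure 123 mm over their backs; the gripper's body (75 mm by 187 mm) begins 45 mm behind the grasp point.
Start: joints at [1.176, 0.689, -0.195, 1.565, 0.157, 0.902, -0.215], TCP at [0.26, -0.568, 0.202] pointing down, gripper open.
Joint ranges: [-3.01, 3.01], [-0.46, 2.08], [-1.47, 1.51], [0.13, 2.56], [-1, 4.14], [0.04, 2.09], [-2.66, 2.66]. Speed limits (rad/s): [2.57, 2.57, 3.14, 3.14, 3.14, 3.14, 3.14].

### API

Orientations are given as a unit quaternion [x, y, z, w].
In Python, from station import env, cams, ticket gives the robot as it stands.
- The arm moves only by the tool carry_out, never from a script. Its argument "series" is one flat list of numbers, 7 for each row, row after row: the shift along the tool's x, y, z in m, then the turn, a rotation vector about the tool's x, y, z in rad, then the opening, from 0 (shut) to 1 (fully open). In form: [x, y, z, ax, ay, az, gripper, x, y, z, ax, ay, az, gripper, ...]. A call has 1 to 12 rows; each row shifts and turns the commanded pose from where the row before left it, along the tool's axes as they then stand; what a row does not reach is not made up. A row lasts 1/10 s, in which the tool goes at most 50 mm and 8.59 degrees, less where a joint would pass 70% of its speed; a pose out of reach is approached as far as the arm can. A call with a gripper value outside its range is refused whole. The fingers move at their own pace and stop on an object; the grip force is fixed at half the most. Time passes only in rows, so rows that do not move let the fingers close. It gives the time, the measured TCP pose, the force, the opening and the grip force at its end, in the units of the state.
- env.observe(): the state, without advancing time (a new reading comes with each control period).
- cams.grab_frame(name): name is "scene" or "side" or "wrist"; returns the picture (384x512x3 uint8, blue, green, red); there is no depth.
- cams.camera_params(name): a dict with "fx", "fy", "cx", "cy" (pixels), "dist_coeffs" ([k1, k2, p1, p2, k3] as OpenCV has them; the pictures are not rectified), "xyz" and "rotation" of the camera in the world; the wrist camera has in their place "T_tool_cam" (4x4, takes a point from camera to tool coordinates, whose origin is the TCP and whose axes are the flange's). Camera axes: x right, y up, looking along -z (the intrinsics and any distortion apply to the point x, -y, -z); pixel columns grow to the right and rows downward; lengths in m; the calibration is good to about 2 mm. A picture is of the moment at which its call begins: read the wrist's pose just before it. camera_params takes no time and is no camera call.
- ticket.job_done(): hands the job in; it is judged then, once.
The state is a dict: "time": time; "joint_pos": joint angles; "qd": joint speeds; "joint_efforts": joint torques, N m; "eef_pos": TCP position; "ee_rot": TCP orientation; "force": force on the tool from outside, world axes, zero at the start; "ft_torque": the same for the moment, N m; "opening": finger opening in m; "grip_force": force on a finger pad.
Only numpy, scipy, OpenCV 4.12 (cv2) and the standard library are available. Lean on these libraries where they do the work, as an engineer would, in place of code of your own. Each camera call takes 0.05 s, during which the arm holds its last target. There are 200 camera calls.

### The job

The wooden balls in the little sloping feeder have jammed: the two front ones are wedged side by side in the opening and the third waits behind them. From the opening side, nudge one of the two front balls back up the slope so that the others can roll past it, then let it go to follow them, until all three balls have rolled down through the opening and lie still in the lower bay. Do not lift any ball out of the feeder.

Things in the scene. Friction and masses are not known exactly. Their poses are not given: they have to be found in the camera images.
- feeder: Fixed sloping wooden trough, 296 mm long, 83 mm wide inside, 99 outside. Origin on the mat under the opening; +x level, up the slope along the trough; +y left when looking up the slope; z up. Floor rises to +x at 8 degrees; its height is 36 mm + 0.14 x. Walls 26 mm above the floor, 8 thick. Hopper with the balls at x = 0 to 163 mm; lower bay, closed below, empty at first, at x = -8 to -114 mm.
- opening (a point): Middle of the opening on the trough's floor, 36 mm above the mat. Two fixed rounded shoulders (x = -8 to 0 mm, as high as the walls) stick 9 mm in from the side walls and leave it 65 mm wide: one ball passes, two abreast do not. A free ball rolls down through it by itself. Axes as the trough's.
- ball_left_center (a point): Plain pale turned wooden ball, 40 mm across, about 30 g. Not fixed; rolls freely. This point is its centre. At the start it is the left of the two front balls, looking up the slope: against the left shoulder, about x = 10, y = +20 mm of the feeder, with its lower side reaching into the opening.
- ball_right_center (a point): Plain pale turned wooden ball, 40 mm across, about 30 g. Not fixed; rolls freely. This point is its centre. At the start it is the right of the two front balls, looking up the slope: against the right shoulder, about x = 10, y = -20 mm of the feeder, with its lower side reaching into the opening.
- ball_behind_center (a point): Plain pale turned wooden ball, 40 mm across, about 30 g. Not fixed; rolls freely. This point is its centre. At the start it rests behind (uphill of) the two front balls, between them, about x = 45, y = 0 mm of the feeder.
There are look-alikes about, which are no part of the job. Leave any blue or purple look-alike of the part that bears ball_behind_center alone. What is shaped like the part that bears ball_left_center but purple or yellow is not meant.

How it is judged:
By the outcome, as a careful person would: the job done as asked, in the order asked, and still so for the second after the job is handed in, with the robot touching nothing.
It also fails if it takes over 38 s, if anything falls off the work surface, if the arm or the gripper's body presses on something with over 40 N, if the wrist force passes 120 N, or if a joint passes its speed limit or range.

## Working session

There is one attempt and no reset: what is moved stays moved. The work goes in short steps, Python scripts to look and compute and a tool call to move; the robot and the scene stay as the last step left them, time stands still between calls to the robot, and variables do not carry over. Pictures are saved under pics/ and viewed, at most 10 in all, crops included, and the job is handed in when it is done.

Besides the shell and the picture viewer there is one more tool, called after ">>>" as name(argument=value, ...), one argument or row to a line, values as JSON. carry_out: Moves the arm, as the interface text tells. Its arguments: {"type":"object","properties":{"series":{"type":"array","items":{"type":"number"}}},"required":["series"]}

```bash
mkdir -p pics; python3 - <<'E'
from station import env,cams
import cv2,numpy as np
s=env.observe();print(s['time'],s['eef_pos'],s['ee_rot'],s['opening'],env.grip_depth)
a=cams.grab_frame('scene');b=cams.grab_frame('side')
cv2.imwrite('pics/scene.png',a);cv2.imwrite('pics/side.png',b)
for n in('scene','side'):print(cams.camera_params(n))
print(cams.camera_params('wrist'))
E
```

```text
0.0 [ 0.25949951 -0.56781127  0.20160059] [ 9.77097418e-01  2.12790472e-01 -2.77277622e-04 -8.80206866e-04] 0.08837336466677174 0.0187
{'fx': 456.4420742884166, 'fy': 456.4420742884166, 'cx': 256.70469945934127, 'cy': 194.72084382745652, 'dist_coeffs': array([-0.11071207,  0.        ,  0.        ,  0.        ,  0.        ]), 'xyz': array([0.18491025, 0.3093557 , 0.66510963]), 'rotation': array([-0.1252896 ,  0.37813442,  0.87121354, -0.28688647])}
{'fx': 425.7112010583519, 'fy': 425.7112010583519, 'cx': 259.5834907512708, 'cy': 192.63812735432762, 'dist_coeffs': array([-0.13760764,  0.        ,  0.        ,  0.        ,  0.        ]), 'xyz': array([0.48852222, 0.43252331, 0.62031957]), 'rotation': array([-0.01424674,  0.40585146,  0.91220664, -0.05441207])}
{'fx': 305.33040819611733, 'fy': 305.33040819611733, 'cx': 251.7967545608553, 'cy': 194.73177959800717, 'dist_coeffs': array([-0.01846971,  0.        ,  0.        ,  0.        ,  0.        ]), 'T_tool_cam': array([[-2.24867503e-04,  9.51673017e-01,  3.07113038e-01,
         7.94392307e-02],
       [ 9.99999974e-01,  2.01231726e-04,  1.08626754e-04,
         4.38355091e-05],
       [ 4.15762639e-05,  3.07113055e-01, -9.51673037e-01,
        -1.82691807e-01],
       [ 0.00000000e+00,  0.00000000e+00,  0.00000000e+00,
         1.00000000e+00]])}
```

View pics/scene.png

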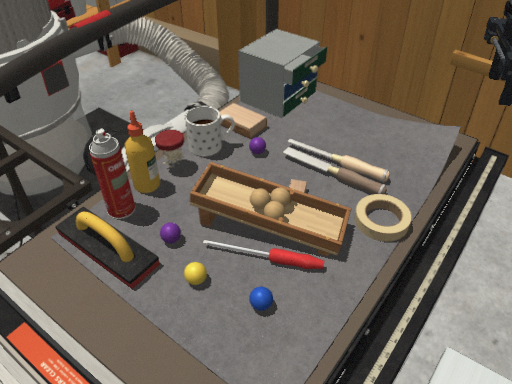

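View pics/side.png

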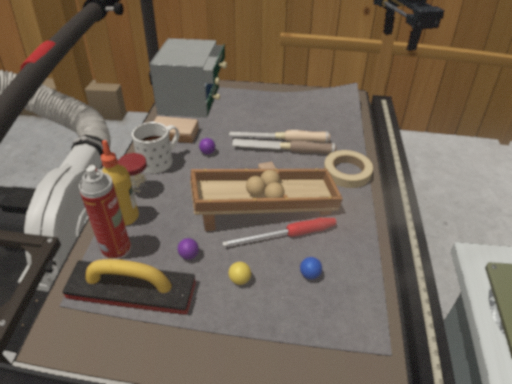

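The scene view shows the feeder at about (270,208). Its three pale balls are at (261,198), (280,203) and (271,212). In the side view they are at (256,187), (273,176) and (275,190). Look-alikes in the scene view: purple (258,146), purple (170,232), yellow (196,273) and blue (261,298). None of these is pale wood in the trough, so the three pale balls are the ones. I'll check that with a close crop.

```bash
python3 - <<'E'
import cv2,numpy as np
a=cv2.imread('pics/scene.png')[160:255,185:355];b=cv2.imread('pics/side.png')[155:225,185:350]
f=lambda i:cv2.resize(i,(790,int(790*i.shape[0]/i.shape[1])),interpolation=cv2.INTER_CUBIC)
cv2.imwrite('pics/c1.png',f(a));cv2.imwrite('pics/c2.png',f(b))
E
```

```text
(no output)
```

View pics/c1.png

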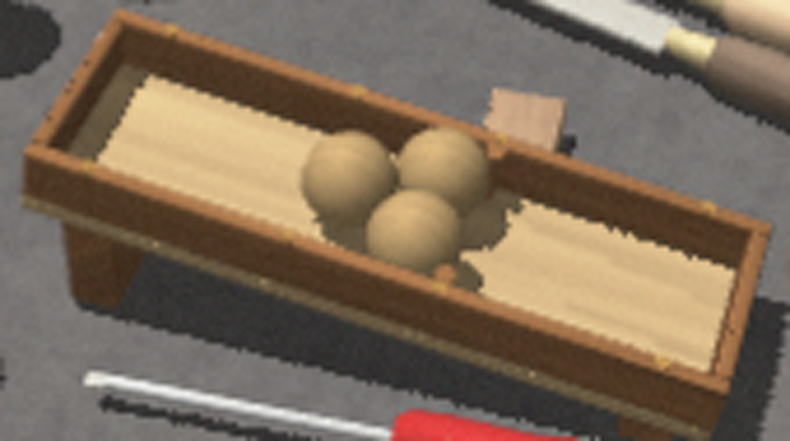

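View pics/c2.png

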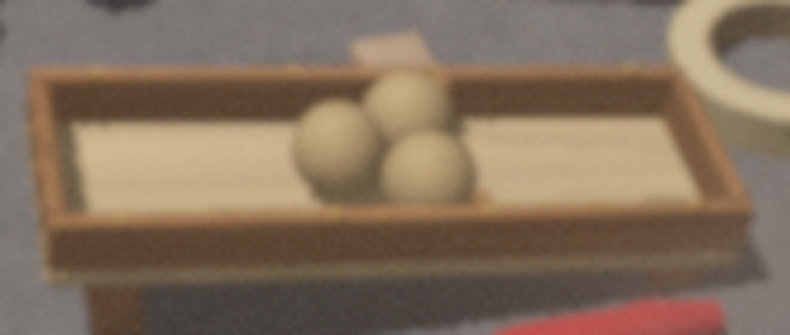

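The crops confirm the three pale balls. In the scene crop they are at (349,174) behind, (443,170) front far and (413,231) front near. In the side crop they are at (337,147), (407,111) and (427,168). The uphill end is on the left of the image.

```bash
cat > h.py <<'E'
import cv2,numpy as np
from station import env,cams
from scipy.spatial.transform import Rotation as R
def ray(p,uv,T=None):
    K=np.array([[p['fx'],0,p['cx']],[0,p['fy'],p['cy']],[0,0,1]])
    q=cv2.undistortPoints(np.array([[uv]],float),K,np.array(p['dist_coeffs']))[0,0]
    d=np.array([q[0],-q[1],-1]);
    M,o=(R.from_quat(p['rotation']).as_matrix(),p['xyz']) if T is None else (T[:3,:3],T[:3,3])
    d=M@d;return o,d/np.linalg.norm(d)
def plane(r,z): return r[0]+r[1]*(z-r[0][2])/r[1][2]
def tri(a,b):
    A=sum(np.eye(3)-np.outer(d,d) for o,d in(a,b));B=sum((np.eye(3)-np.outer(d,d))@o for o,d in(a,b))
    x=np.linalg.solve(A,B);return x,[np.linalg.norm(np.cross(x-o,d)) for o,d in(a,b)]
E
python3 - <<'E'
from h import *
np.set_printoptions(precision=4,suppress=True)
ps,pd=cams.camera_params('scene'),cams.camera_params('side')
S=lambda u,v:ray(ps,(185+(u+.5)/4.647-.5,160+(v+.5)/4.647-.5));D=lambda u,v:ray(pd,(185+(u+.5)/4.788-.5,155+(v+.5)/4.788-.5))
for n,a,b,z in [('behind',(349,174),(337,147),.0625),('far',(443,170),(407,111),.058),('near',(413,231),(427,168),.058),
 ('up far',(120,12),(30,68),.086),('up near',(25,150),(45,220),.086),('lo far',(768,228),(690,68),.045),('lo near',(728,388),(750,210),.045)]:
    print(n,*tri(S(*a),D(*b)),plane(S(*a),z),plane(D(*b),z))
E
```

```text
behind [ 0.559  -0.2046  0.063 ] [np.float64(0.0015688316630709845), np.float64(0.001568831663070926)] [ 0.5606 -0.207   0.0625] [ 0.5584 -0.203   0.0625]
far [ 0.5321 -0.2343  0.0594] [np.float64(0.0004310464499139935), np.float64(0.0004310464499139636)] [ 0.5332 -0.2361  0.058 ] [ 0.532  -0.2353  0.058 ]
near [ 0.5202 -0.1954  0.0622] [np.float64(0.0001572459352310466), np.float64(0.000157245935230991)] [ 0.5226 -0.1991  0.058 ] [ 0.5204 -0.1998  0.058 ]
up far [ 0.6899 -0.2141  0.0819] [np.float64(3.3044642356307594e-05), np.float64(3.304464235635435e-05)] [ 0.6864 -0.2105  0.086 ] [ 0.6883 -0.2092  0.086 ]
up near [ 0.6626 -0.1233  0.0822] [np.float64(6.345519087952125e-05), np.float64(6.345519087938898e-05)] [ 0.6595 -0.1206  0.086 ] [ 0.6613 -0.1193  0.086 ]
lo far [ 0.4094 -0.2933  0.0497] [np.float64(0.0008368932221865422), np.float64(0.0008368932221865619)] [ 0.4117 -0.2991  0.045 ] [ 0.4086 -0.2981  0.045 ]
lo near [ 0.3835 -0.2149  0.0389] [np.float64(0.0015755974859450119), np.float64(0.0015755974859449889)] [ 0.3825 -0.2117  0.045 ] [ 0.3843 -0.2059  0.045 ]
```

>>> carry_out(
  series=[0.0263,-0.0165,0,0,0,0,0,0.0263,-0.0165,0,0,0,0,0,0.0263,-0.0165,0,0,0,0,0,0.0263,-0.0165,0,0,0,0,0,0.0263,-0.0165,0,0,0,0,0,0.0263,-0.0165,0,0,0,0,0,0.0263,-0.0165,0,0,0,0,0,0.0263,-0.0165,0,0,0,0,0,0.0263,-0.0165,0,0,0,0,0,0.0263,-0.0165,0,0,0,0,0,0.0263,-0.0165,0,0,0,0,0,0.0263,-0.0165,0,0,0,0,0],
)

```text
time: 1.3
eef_pos: [0.4649, -0.2559, 0.2022]
ee_rot: [0.977, 0.213, -0.0, -0.0]
force: [0.7, -0.1, 0.3]
opening: 0.0004
grip_force: 0.0
```

>>> carry_out(
  series=[0,0,0,0,0,-0.145,0,0,0,0,0,0,-0.145,0,0,0,0,0,0,-0.145,0,0,0,0,0,0,-0.145,0,0,0,0,0,0,-0.145,0,0,0,0,0,0,-0.145,0,0,0,0,0,0,-0.145,0,0,0,0,0,0,-0.145,0,0,0,0,0,0,-0.145,0,0,0,0,0,0,-0.145,0,0,0,0,0,0,0,0],
)

```text
time: 2.4
eef_pos: [0.4641, -0.2572, 0.202]
ee_rot: [0.59, 0.807, 0.0, -0.001]
force: [-0.5, -0.3, 0.1]
opening: 0.0001
grip_force: 0.0
```

```bash
python3 - <<'E'
from h import *
s=env.observe();print(s['time'],s['eef_pos'],s['ee_rot'],s['opening'],s['joint_pos'],s['force'])
np.savez('w1.npz',p=s['eef_pos'],q=s['ee_rot'])
a=cams.grab_frame('wrist');cv2.imwrite('pics/w1.png',a)
E
```

```text
2.4 [ 0.46414881 -0.25717302  0.2019922 ] [ 5.90230511e-01  8.07234569e-01  1.46517736e-04 -5.22808770e-04] 0.0001212674855174743 [ 0.78014517  0.61596028 -0.58979981  1.83703722  0.45122217  0.82643704
  0.27077443] [-0.50247538 -0.31758373  0.12123366]
```

View pics/w1.png

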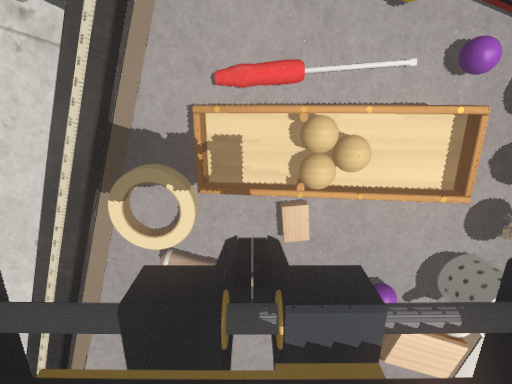

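The wrist view shows left ball (319,134), right ball (318,171), behind ball (352,153), and the shoulders near x≈304. The trough lies level in the image, so the yaw is right.

```bash
python3 - <<'E'
from h import *
np.set_printoptions(precision=4,suppress=True)
w=cams.camera_params('wrist');f=np.load('w1.npz');T=np.eye(4);T[:3,:3]=R.from_quat(f['q']).as_matrix();T[:3,3]=f['p'];T=T@w['T_tool_cam']
W=lambda u,v:ray(w,(u,v),T)
P={n:plane(W(*p),z)[:2] for n,p,z in [('L',(319,134),.058),('R',(318,171),.058),('B',(352,153),.0625),('uL',(490,106),.086),('uR',(469,202),.086),('lL',(193,106),.045),('lR',(200,193),.045),('shL',(304,109),.062),('shR',(303,194),.062)]}
lo=(P['lL']+P['lR'])/2;up=(P['uL']+P['uR'])/2;d=up-lo;print('yaw',np.degrees(np.arctan2(d[1],d[0])),'len',np.linalg.norm(d))
for n in P:print(n,P[n])
u=d/np.linalg.norm(d);l=np.array([-u[1],u[0]])
o=np.array([.515,-.219])
for n in P:print(n,(P[n]-o)@u,(P[n]-o)@l)
ty=R.from_quat(f['q']).as_matrix()[:,1];print('tool y ang',np.degrees(np.arctan2(ty[1],ty[0])))
print('tcp',(f['p'][:2]-o)@u,(f['p'][:2]-o)@l)
E
```

```text
yaw 18.151572339335768 len 0.2885265547759381
L [ 0.5188 -0.1957]
R [ 0.5324 -0.2335]
B [ 0.5585 -0.2035]
uL [ 0.6577 -0.1199]
uR [ 0.6875 -0.2118]
lL [ 0.3824 -0.2096]
lR [ 0.4145 -0.3019]
shL [ 0.494  -0.1767]
shR [ 0.525  -0.2624]
L 0.010816776805045503 0.02092310110019446
R 0.012018475122464796 -0.01921909077839709
B 0.0461690030154286 0.001213695247306511
uL 0.16650597344173051 0.04969851929138061
uR 0.1661398796062162 -0.046900636343118446
lL -0.12302919553593898 0.05026904456558863
lR -0.12137806096799049 -0.047471161617326486
shL -0.006794509044809964 0.046738165737469195
shR -0.004035003487720165 -0.04430008445520083
tool y ang 17.653263371533054
tcp -0.06021272997596044 -0.020431595131160385
```

>>> carry_out(
  series=[0.0015,0,0.04,0,0,0,0,0,0,0.04,0,0,0,0,0,0,0.04,0,0,0,0,0,0,0.03,0,0,0,0,0,0,0.012,0,0,0,0,0,0,0,0,0,0,0],
)

```text
time: 3.05
eef_pos: [0.4634, -0.2553, 0.0393]
ee_rot: [0.591, 0.807, -0.001, -0.001]
force: [0.0, -0.3, -0.2]
opening: 0.0005
grip_force: 0.0
```

>>> carry_out(
  series=[0,0.01,-0.0014,0,0,0,0,0,0.01,-0.0014,0,0,0,0,0,0.006,-0.0008,0,0,0,0,0,0.006,-0.0008,0,0,0,0,0,0.006,-0.0008,0,0,0,0,0,0.006,-0.0008,0,0,0,0,0,0.006,-0.0008,0,0,0,0,0,0.006,-0.0008,0,0,0,0,0,0.006,-0.0008,0,0,0,0],
)

```text
time: 3.95
eef_pos: [0.5236, -0.2368, 0.0488]
ee_rot: [0.59, 0.807, -0.0, -0.0]
force: [0.4, 0.2, -0.6]
opening: 0.0006
grip_force: 0.0
```

```bash
python3 - <<'E'
from h import *
s=env.observe();print(s['time'],s['eef_pos'],s['force'])
f=lambda i:cv2.resize(i,(395,300),interpolation=cv2.INTER_CUBIC)
a=cams.grab_frame('wrist');b=cams.grab_frame('side');b=b[140:230,170:360]
cv2.imwrite('pics/w2.png',np.vstack([cv2.resize(a[:,:],(400,300)),cv2.resize(b,(400,190),interpolation=cv2.INTER_CUBIC)]))
E
```

```text
3.95 [ 0.52362341 -0.23675068  0.04883937] [ 0.38983247  0.2457172  -0.62728835]
```

View pics/w2.png

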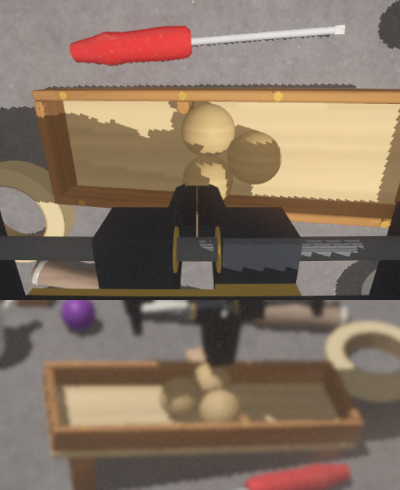

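The balls look barely moved and the finger tip is hidden near the right ball. I'll project the TCP into the pictures and zoom in.

```bash
cat >> h.py <<'E'
def proj(p,X,T=None):
    M,o=(R.from_quat(p['rotation']).as_matrix(),p['xyz']) if T is None else (T[:3,:3],T[:3,3])
    c=M.T@(np.array(X)-o);K=np.array([[p['fx'],0,p['cx']],[0,p['fy'],p['cy']],[0,0,1]])
    return cv2.projectPoints(np.array([[c[0],-c[1],-c[2]]]),np.zeros(3),np.zeros(3),K,np.array(p['dist_coeffs']))[0].ravel()
def Tw(s):
    T=np.eye(4);T[:3,:3]=R.from_quat(s['ee_rot']).as_matrix();T[:3,3]=s['eef_pos'];return T@cams.camera_params('wrist')['T_tool_cam']
E
python3 - <<'E'
from h import *
s=env.observe();print(s['time'],s['eef_pos'])
b=cams.grab_frame('side');c=cams.grab_frame('scene')
for n in('side','scene'):print(n,proj(cams.camera_params(n),s['eef_pos']))
print(proj(cams.camera_params('wrist'),s['eef_pos'],Tw(s)))
b=b[130:230,180:350];c=c[130:250,180:350]
cv2.imwrite('pics/w3.png',np.vstack([cv2.resize(b,None,fx=2.7,fy=2.7,interpolation=cv2.INTER_CUBIC),cv2.resize(c,None,fx=2.7,fy=2.7,interpolation=cv2.INTER_CUBIC)]))
E
```

```text
4.05 [ 0.52451944 -0.23627331  0.0489788 ]
side [273.1185852  181.15015287]
scene [283.5207026  201.33287923]
[252.31603261 225.11880497]
```

View pics/w3.png

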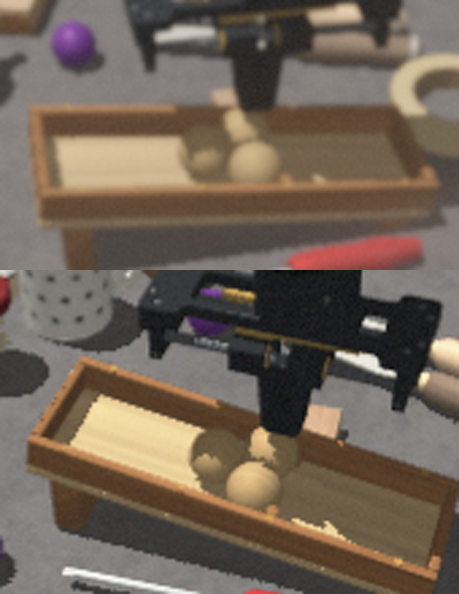

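```bash
python3 - <<'E'
from h import *
np.set_printoptions(precision=4,suppress=True)
s=env.observe();ps,pd,w=[cams.camera_params(n) for n in('scene','side','wrist')]
x,e=tri(ray(ps,(283,190.4)),ray(pd,(275.5,170)));print('tip',x,e,'tcp',s['eef_pos'])
o,d=ray(w,(252,237),w['T_tool_cam'])
for tx in(0,.005,.009):print(tx,o+d*(tx-o[0])/d[0])
E
```

```text
tip [ 0.5204 -0.2257  0.0877] [np.float64(0.0001260116053862276), np.float64(0.00012601160538624286)] tcp [ 0.5231 -0.2369  0.0487]
0 [ 0.     -0.0002 -0.0176]
0.005 [ 0.005  -0.0002 -0.028 ]
0.009 [ 0.009  -0.0002 -0.0363]
```

```bash
python3 - <<'E'
from h import *
np.set_printoptions(precision=4,suppress=True)
s=env.observe();w=cams.camera_params('wrist');T=Tw(s);u=np.array([.952,.306]);l=np.array([-.306,.952]);o=np.array([.516,-.218])
for n,p,z in(('L',(266,164),.058),('B',(325,202),.0625),('R',(264,224),.058)):
    x=plane(ray(w,p,T),z)[:2]-o;print(n,x@u,x@l)
x=s['eef_pos'][:2]-o;print('tcp',x@u,x@l,s['time'],s['eef_pos'][2],s['force'])
q0=R.from_quat([9.77097418e-01,2.12790472e-01,0,0]).as_matrix();t0=np.array([.2595,-.5678,.2016])
a=cv2.imread('pics/side.png')
for sg in(-1,1):
  for tz in(0,-.02,-.037,-.06):print(sg,tz,[proj(cams.camera_params('side'),t0+q0@[0,sg*.052,tz]).round(1)])
g=a[:80,370:460].astype(int).sum(2)
for v in range(10,66,3):print(v,''.join('#' if k<160 else '.' for k in g[v]))
E
```

```text
L 0.008987276289304954 0.02222241925308676
B 0.043627886367439556 0.00043076178397249455
R 0.008174743447767252 -0.015378420727206103
tcp 0.00097487170037265 -0.020148220618205367 4.15 0.04872424589682272 [-0.557   0.0815 -0.5844]
-1 0 [array([407.6,  64.4])]
-1 -0.02 [array([409.5,  56.5])]
-1 -0.037 [array([411.1,  49.6])]
-1 -0.06 [array([413.3,  40.2])]
1 0 [array([384.5,  46.7])]
1 -0.02 [array([386. ,  39.2])]
1 -0.037 [array([387.3,  32.7])]
1 -0.06 [array([389. ,  23.8])]
10 ................########...................#####.....#.....##.........#...................
13 ...............##########...................##############################................
16 ...............#########.............####.###############################.................
19 ...............#########............###################################...................
22 ...............#########............##################################....................
25 ..............#########.................#############################.....................
28 ..............#########...................######
[... 470 characters left out ...]
..........................................
46 ......................................########............................................
49 .....................................#########............................................
52 .........................................#................................................
55 ..........................................................................................
58 ..........................................................................................
61 ..........................................................................................
64 ..........................................................................................
```

Three views agree that the visible fingertips end about 36 mm short of the reported TCP. The finger therefore passed above the balls, at z≈0.085, without touching them. I'll back off, tilt the tool to match the slope and go lower.

>>> carry_out(
  series=[0,0,-0.01,0,0,0,0,0,-0.02,0,0,0,0,0,0,-0.02,0,0,0,0,0,0,-0.018,0,0,0,0,0,0,0,0,-0.07,0,0,0,0,0,0,-0.07,0,0,0,0,0,0.02,0,0,0,0,0,0,0.02,0,0,0,0,0,0,0.008,0,0,0,0,0,0,0.004,0,0,0,0,0,0,0,0,0,0,0],
)

```text
time: 5.25
eef_pos: [0.4751, -0.2522, 0.0075]
ee_rot: [0.589, 0.805, 0.056, 0.041]
force: [-0.9, -0.2, -0.1]
opening: 0.0006
grip_force: 0.0
```

```bash
python3 - <<'E'
from h import *
s=env.observe();print(s['time'],s['eef_pos'],s['force'])
u=np.array([.952,.306]);l=np.array([-.306,.952]);o=np.array([.516,-.218]);M=R.from_quat(s['ee_rot']).as_matrix();
for p in(s['eef_pos'],s['eef_pos']+M@[0,0,-.036]):x=p[:2]-o;print(x@u,x@l,p[2],'above floor',p[2]-.036-.14*(x@u))
b=cams.grab_frame('side');c=cams.grab_frame('scene');a=cams.grab_frame('wrist')
b=b[130:230,180:350];c=c[130:250,180:350]
k=np.vstack([cv2.resize(b,None,fx=2.7,fy=2.7,interpolation=cv2.INTER_CUBIC),cv2.resize(c,None,fx=2.7,fy=2.7,interpolation=cv2.INTER_CUBIC)])
a=a[90:290,130:330];a=cv2.resize(a,(340,340));z=np.zeros((k.shape[0],340,3),np.uint8);z[:340]=a
cv2.imwrite('pics/w4.png',np.hstack([k,z]))
E
```

```text
5.25 [ 0.475066   -0.25219971  0.00747545] [-0.8994396  -0.15957745 -0.10671002]
-0.04943428324925111 -0.020032323150923907 0.007475451094406102 above floor -0.021603749250698738
-0.05445552460411479 -0.02001179815155267 0.0431235253915217 above floor 0.014747298836097773
```

View pics/w4.png

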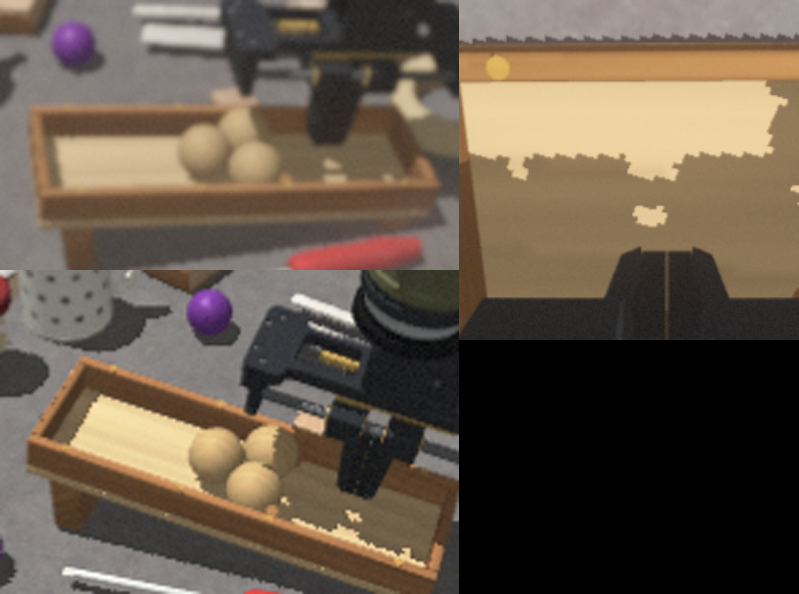

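Tip and TCP geometry is confirmed: the tip is about 15 mm above the floor in the bay, in line with the right ball, and touches nothing. Now I'll push the right ball up.

>>> carry_out(
  series=[0,0.01,0.002,0,0,0,0,0,0.01,0,0,0,0,0,0,0.01,0,0,0,0,0,0,0.005,0,0,0,0,0,0,0.005,0,0,0,0,0,0,0.005,0,0,0,0,0,0,0.005,0,0,0,0,0,0,0.005,0,0,0,0,0,0,0.005,0,0,0,0,0,0,0.005,0,0,0,0,0,0,0.005,0,0,0,0,0,0,0.005,0,0,0,0,0],
)

```text
time: 6.6
eef_pos: [0.5462, -0.2296, 0.0159]
ee_rot: [0.589, 0.805, 0.056, 0.041]
force: [-0.2, 0.1, 0.5]
opening: 0.0006
grip_force: 0.2
```

>>> carry_out(
  series=[0,0.005,0,0,0,0,0,0,0.005,0,0,0,0,0,0,0.005,0,0,0,0,0,0,0,0,0,0,0,0,0,0,0,0,0,0,0,0,0,0,0,0,0,0,0,0,0,0,0,0,0,0,0,0,0,0,0,0],
)

```text
time: 7.4
eef_pos: [0.5598, -0.2253, 0.0179]
ee_rot: [0.589, 0.805, 0.056, 0.041]
force: [0.1, -0.4, -1.0]
opening: 0.0002
grip_force: 0.1
```

```bash
cat > look.py <<'E'
import sys
from h import *
s=env.observe();print(s['time'],s['eef_pos'],s['force'])
b=cams.grab_frame('side');c=cams.grab_frame('scene')
b=b[130:230,180:350];c=c[130:250,180:350]
cv2.imwrite(sys.argv[1],np.vstack([cv2.resize(i,None,fx=2.7,fy=2.7,interpolation=cv2.INTER_CUBIC) for i in(b,c)]))
E
python3 look.py pics/w5.png
```

```text
7.4 [ 0.55983809 -0.2253094   0.0178897 ] [ 0.09716643 -0.38300925 -1.04648263]
```

View pics/w5.png

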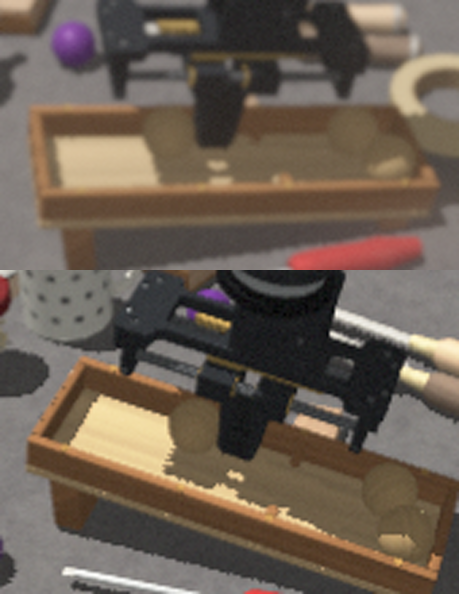

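The picture shows two balls in the lower bay, near scene crop (390,490) and (402,530). The third is held uphill at (193,425) by the finger. Lifting the finger straight off lets it follow.

>>> carry_out(
  series=[0,-0.002,-0.03,0,0,0,0,0,0,-0.045,0,0,0,0,0,0,-0.045,0,0,0,0,0,0,-0.045,0,0,0,0,0,0,-0.045,0,0,0,0,0,0,-0.03,0,0,0,0,0,0,0,0,0,0,0,0,0,0,0,0,0,0,0,0,0,0,0,0,0,0,0,0,0,0,0,0,0,0,0,0,0,0,0,0,0,0,0,0,0,0],
)

```text
time: 8.7
eef_pos: [0.526, -0.2357, 0.2545]
ee_rot: [0.589, 0.805, 0.056, 0.041]
force: [-0.4, -0.5, 0.2]
opening: 0.0004
grip_force: 0.0
```

>>> carry_out(
  series=[0,0,0,0,0,0,0,0,0,0,0,0,0,0,0,0,0,0,0,0,0,0,0,0,0,0,0,0,0,0,0,0,0,0,0,0,0,0,0,0,0,0,0,0,0,0,0,0,0,0,0,0,0,0,0,0,0,0,0,0,0,0,0,0,0,0,0,0,0,0,0,0,0,0,0,0,0,0,0,0,0,0,0,0],
)

```text
time: 9.9
eef_pos: [0.5262, -0.236, 0.2553]
ee_rot: [0.589, 0.805, 0.056, 0.041]
force: [-0.5, 0.3, -0.1]
opening: 0.0007
grip_force: 0.0
```

```bash
cat > look2.py <<'E'
from h import *
f=[cams.grab_frame('side') for _ in range(4)];c=cams.grab_frame('scene')
print('diff',np.abs(f[0].astype(int)-f[3])[150:220,185:350].max(),env.observe()['time'],env.observe()['eef_pos'])
b=f[3][130:230,180:350];c=c[130:250,180:350]
cv2.imwrite('pics/w6.png',np.vstack([cv2.resize(i,None,fx=2.7,fy=2.7,interpolation=cv2.INTER_CUBIC) for i in(b,c)]))
E
python3 look2.py
```

```text
diff 12 10.15 [ 0.52625267 -0.23593776  0.25531668]
```

View pics/w6.png

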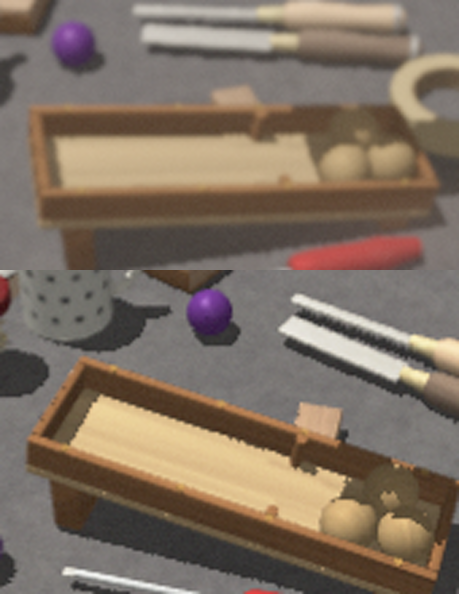

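All three balls are in the lower bay, at scene crop (348,520), (405,535) and (390,490). I'll wait a little longer for them to settle, then hand in.

>>> carry_out(
  series=[0,0,0,0,0,0,0,0,0,0,0,0,0,0,0,0,0,0,0,0,0,0,0,0,0,0,0,0,0,0,0,0,0,0,0,0,0,0,0,0,0,0,0,0,0,0,0,0,0,0,0,0,0,0,0,0,0,0,0,0,0,0,0,0,0,0,0,0,0,0,0,0,0,0,0,0,0,0,0,0,0,0,0,0],
)

```text
time: 11.35
eef_pos: [0.5262, -0.2359, 0.2553]
ee_rot: [0.589, 0.805, 0.056, 0.041]
force: [-0.2, -0.0, 0.6]
opening: 0.0003
grip_force: 0.0
```

```bash
python3 - <<'E'
from h import *
from station import ticket
f=[cams.grab_frame('side') for _ in range(8)]
d=np.abs(cv2.GaussianBlur(f[0],(5,5),0).astype(int)-cv2.GaussianBlur(f[7],(5,5),0))[150:220,185:350].max();print('diff',d)
if d<10: print(ticket.job_done())
E
```

```text
diff 3
the job is handed in; nothing more can be done
None
```

All three balls rolled through the opening and lay still in the lower bay with the arm clear when I handed the job in at about 12 s; no verdict came back.

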